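# Lock the lazy Susan with its slide bolt

## Robot

A 6-joint arm with a two-finger parallel gripper is mounted at the origin on the work surface. World frame = base frame: x ahead of the robot, y to its left, z up, the work surface at z = 0. Lengths are in m, angles in degrees, forces in N, time in s.
With the tool pointing down it reaches from about 0.375 to 0.925 m from the base axis. Payload 5.7 kg.
Tool frame: the origin (TCP) lies at the very end of the fingers, on their centre line; the grasp point (between the pads) lies 19 mm behind it (arm.grip_point_offset is the distance from the TCP to the grasp point, in m); x points along the fingers, y is the direction in which the jaws open and shut, and the axes are right-handed (so a half turn about x gives the same grasp; the last joint's range is limited). The gripper opens to 88 mm and grips with 3 to 60 N. Pads are 20 mm wide; open, the fingers measure 115 mm over their backs; the gripper's body (75 mm by 178 mm) begins 61 mm behind the grasp point.
Start: joints at [-70.537, 20.558, 86.54, -0, 72.909, -6.595], TCP at [0.264, -0.539, 0.202] pointing down, gripper open.
Joint ranges: [-170.27, 170.27], [-57.76, 135], [12.27, 136.19], [-55.21, 235.2], [11.17, 155.16], [-170.74, 170.74]. Speed limits (degrees/s): [136.94, 136.94, 180, 180, 180, 180].

## Interface

Orientations are given as [roll, pitch, yaw] about the fixed x, y, z axes, in that order (R = Rz(yaw) Ry(pitch) Rx(roll)).
In Python, from plant import arm gives the robot as it stands.
- The arm moves only by the tool jog_arm, never from a script. Its argument "targets" is one flat list of numbers, 7 for each row, row after row: the shift along the world's x, y, z in units of 0.05 m (1.0 is 0.05 m), then the turn, a rotation vector about the world's x, y, z in units of 6 degrees (1.0 is 6 degrees), then the closure in counts, from 0 (fully open) to 255 (shut). A call has 1 to 8 rows; each row shifts and turns the commanded pose from where the row before left it; what a row does not reach is not made up. A row lasts 1/10 s, in which the tool goes at most 50 mm and 8.59 degrees, less where a joint would pass 70% of its speed; a pose out of reach is approached as far as the arm can. A call with a number of a shift or a turn outside -1 to 1 is refused whole. A call with a gripper value outside its range is refused whole. The fingers move at their own pace and stop on an object; the grip force is fixed at half the most. Time passes only in rows, so rows that do not move let the fingers close. It gives the time, the measured TCP pose, the force and the opening at its end, in the units of the state.
- arm.read_state(): the state, without advancing time (a new reading comes with each control period).
- arm.capture(name): name is "side" or "top" or "wrist"; returns the picture (420x560x3 uint8, red, green, blue); there is no depth.
- arm.calibration(name): a dict with "vertical_fov" (degrees; the focal length in pixels is half the picture's height over the tangent of half this angle, whatever the lens; pixels are square), "cx", "cy" (the principal point, pixels), "k1" (the pictures are not rectified: a ray, as slopes to the right and down, at radius r is drawn at 1 + k1 r^2 times it, then the intrinsics apply), "position" and "orientation" of the camera in the world; the wrist camera has in their place "T_tool_cam" (4x4, takes a point from camera to tool coordinates, whose origin is the TCP and whose axes are the tool frame's). Camera axes: x right, y down, z forward; pixel columns grow to the right and rows downward; lengths in m; the calibration is good to about 2 mm. A picture is of the moment at which its call begins: read the wrist's pose just before it. calibration takes no time and is no camera call.
- arm.finish_job(): hands the job in, once; it reports no verdict.
Trained networks look in the newest picture that a camera, given by its name, has taken for a name from the list of things; names that differ only in an ending like _2 or _b are one class to them, and where a whole thing is asked for, a point or a joint stands for the part that bears it (a point fixed in the world has none). Each returns a list of dicts, best first, with "p" (0 to 1); they miss things now and then, are a little off and sometimes report something else, mostly with a low value. They report only what shows in the picture. A call takes as long as a camera call.
- arm.spot_in(name, camera): "extent" ([centre column, centre row, width, height] in pixels, round what is visible of it).
- arm.regions_of(name, camera): "region" (420x560 bool, what is visible of it) and "extent" ([centre column, centre row, width, height] in pixels, round what is visible of it).
- arm.spot_point(name, camera): "centre" ([column, row] in pixels: a listed point, or the origin of a listed thing).
The state is a dict: "t": time; "joints": joint angles; "qd": joint speeds; "effort": joint torques, N m; "tool_pos": TCP position; "tool_rot": TCP orientation; "wrist_force": force on the tool from outside, world axes, zero at the start; "wrist_torque": the same for the moment, N m; "opening": finger opening in m.
Only numpy, scipy, OpenCV 4.12 (cv2) and the standard library are available. Lean on these libraries where they do the work, as an engineer would, in place of code of your own. Each camera call takes 0.05 s, during which the arm holds its last target. There are 200 camera calls.

## Task

Lock the lazy Susan: with a fingertip, push the steel fork on its rim round until it squarely faces the slide bolt, then push the bolt along its rail until it drops into the notch with its tongue between the fork's prongs, and leave it seated there, never pushed on past the notch. Only push, lift nothing, and leave the jars standing and the jars and the pepper mill untouched.

Things in the scene. Friction and masses are not known exactly. Their poses are not given: they have to be found in the camera images.
- stand: fixed metal base on the counter: round foot under the turntable plus a straight aluminium rail. Origin on the counter on the turntable's axis, z up. Seen from above, the rail lies along the stand's -y axis (x = 0), from y = -335 to -133 mm, 22 mm wide, top 24 mm above the counter; at its outer end (y = -335 to -341 mm) an end plate 40 mm wide rises to 36 mm
- turntable (a joint): angle (rad) of the round wooden turntable, 250 mm diameter, top 30 mm above the counter, about the stand's z axis. 0 = the fork is centred on the rail and faces the bolt; positive is counterclockwise from above. It starts negative, the fork off to the stand's -x side, to be pushed towards +x. Range -0.8 to 0.5. Turns lightly (0.5 N at the fork) and stays where it is left
- fork (a point): point midway between the fork's two steel prongs, 114 mm from the turntable's axis, 48 mm above the counter; its axes are the stand's turned by the turntable angle. Prongs: upright blocks 10 mm across (tangential), 20 mm radial, 30 to 66 mm above the counter, centred 20 mm either side of the point along its x (gap 30 mm, outer faces 25 mm from the point)
- bolt (a joint): travel (m) of the slide bolt along the rail towards the turntable (stand's +y). 0 = out, 0.080 = in the notch, 0.105 = far stop; its centre is at stand y = -0.270 + travel. About 1.2 N friction; from about 6 mm before the notch it is pulled in by itself, so the push drops to nothing and the bolt jumps ahead of the finger; pushing it on out of the notch takes about 10 N
- bolt_head (a joint): height (m) of the bolt's spring-loaded steel head, the part that is seen, on the rail: about 0 riding on the rail's top, about -0.0035 when dropped into the notch. Body 34 mm wide, 30 mm long, top 50 mm above the counter. It cannot come off the rail
- push_plate (a point): centre of the rear face (away from the turntable) of the upright steel push plate at the back of the bolt, 76 mm above the counter, 15 mm behind the bolt's centre; plate 36 mm wide, 8 mm thick, rising from the bolt's body (50 mm) to 91 mm above the counter; axes as the stand's, push along +y. Moves with the bolt
- tongue (a point): tip of the bolt's tongue, 45 mm above the counter, 81 mm ahead of the bolt's centre; the tongue is 12 mm wide, 10 mm high, with a round nose. Moves with the bolt
- notch (a point): middle of the notch in the rail's top (a gap 14 mm wide across the rail), at stand y = -190 mm, 24 mm above the counter
- jar1: round glass spice jar with chrome twist cap, 40 mm diameter, 61 mm tall, standing loose on the turntable; origin at the centre of its underside, z up. Not to be touched.
- jar2: round glass spice jar with chrome twist cap, 40 mm diameter, 61 mm tall, standing loose on the turntable; origin at the centre of its underside, z up. Not to be touched.
- jar3: round glass spice jar with chrome twist cap, 40 mm diameter, 61 mm tall, standing loose on the turntable; origin at the centre of its underside, z up. Not to be touched.
- mill: short turned wooden pepper mill, 52 mm diameter at the foot, 105 mm tall, standing loose on the counter on the stand's +x side of the rail; origin at the centre of its underside, z up. Not to be touched.

How it is judged:
By the outcome, as a careful person would: the job done as asked, in the order asked, and still so for the second after the job is handed in, with the robot touching nothing.
It also fails if it takes over 48 s, if anything falls off the work surface, if the arm or the gripper's body presses on something with over 40 N, if the wrist force passes 120 N, or if a joint passes its speed limit or range.

## Working session

There is one attempt and no reset: what is moved stays moved. The work goes in short steps, Python scripts to look and compute and a tool call to move; the robot and the scene stay as the last step left them, time stands still between calls to the robot, and variables do not carry over. Pictures are saved under pics/ and viewed, about 8 in all and at most 12, crops included, and the job is handed in when it is done.

Besides the shell and the picture viewer there is one more tool, called after ">>>" as a command line: name --argument value ..., lists and objects as JSON in quotes. jog_arm: Moves the arm, as the interface text tells. Its arguments: {"type":"object","properties":{"targets":{"type":"array","items":{"type":"number"}}},"required":["targets"]}

```bash
mkdir -p pics; cat > h.py <<'E'
import numpy as np, cv2
from plant import arm
from scipy.spatial.transform import Rotation as R
def cam(n, st=None):
    c=arm.calibration(n)
    f=210/np.tan(np.radians(c["vertical_fov"]/2))
    if n=="wrist":
        st=st or arm.read_state(); T=np.array(c["T_tool_cam"])
        Rt=R.from_euler('xyz',st["tool_rot"],degrees=True).as_matrix()
        return c,f,Rt@T[:3,:3],Rt@T[:3,3]+np.array(st["tool_pos"])
    o=np.array(c["orientation"]);
    M=o if o.shape==(3,3) else R.from_euler('xyz',o,degrees=True).as_matrix()
    return c,f,M,np.array(c["position"])
def ray(n,px,st=None):
    c,f,M,p=cam(n,st)
    K=np.array([[f,0,c["cx"]],[0,f,c["cy"]],[0,0,1]])
    d=(np.array(px,float)-[c["cx"],c["cy"]])/f; u=d.copy()
    for _ in range(30): u=d/(1+c["k1"]*(u@u))
    return p,M@np.array([u[0],u[1],1])
def atz(n,px,z,st=None):
    p,d=ray(n,px,st); return p+d*(z-p[2])/d[2]
def proj(n,P,st=None):
    c,f,M,p=cam(n,st); q=M.T@(np.array(P)-p); u=q[:2]/q[2]
    return f*u*(1+c["k1"]*(u@u))+[c["cx"],c["cy"]]
def snap(n,name):
    st=arm.read_state(); im=arm.capture(n); cv2.imwrite(f"pics/{name}.png",im[:,:,::-1]); return st
E
python3 - <<'E'
from h import *
print(arm.read_state())
for n in ["top","side"]:
    print(n,arm.calibration(n)); snap(n,n+"0")
    for t,z in [("stand",0),("fork",.048),("push_plate",.076),("tongue",.045),("notch",.024),("jar1",0.03),("mill",0)]:
        for r in arm.spot_point(t,n)[:3]:
            print(n,t,round(r["p"],2),np.round(r["centre"],1),np.round(atz(n,r["centre"],z),4))
a=cv2.imread("pics/top0.png");
E
```

```text
{'t': 0.0, 'joints': array([-7.05361362e+01,  2.06001398e+01,  8.65977229e+01, -1.27979128e-03,
        7.29101692e+01, -6.59284072e+00]), 'qd': array([-0.02562079,  0.00885884,  0.03331474,  0.04177207,  0.02236763,
        0.02300183]), 'effort': array([ 2.18780360e-04, -5.15366900e+01, -2.70719540e+01,  6.75454759e-02,
        3.48411442e-02, -1.37865882e-04]), 'tool_pos': array([ 0.26331307, -0.53831692,  0.20079514]), 'tool_rot': array([-95.94446488,  89.89196128, 110.11261684]), 'wrist_force': array([0.2383339 , 0.37182006, 0.22578697]), 'wrist_torque': array([ 0.01125508,  0.03266395, -0.05347222]), 'opening': 0.08816630963394587}
top {'vertical_fov': 47.86287067193585, 'cx': 287.97566134079557, 'cy': 199.1271466384213, 'k1': -0.09972985835008687, 'position': array([0.49699338, 0.03130861, 0.82578528]), 'orientation': array([-168.84889044,   -0.17613418,  -90.51363407])}
top stand 0.66 [255.5 234.1] [0.5977 0.0849 0.    ]
top fork 0.85 [308.7 274.1] [ 0.5255 -0.0051  0.048 ]
top push_plate 0.82 [415.6 246.4] [ 0.5661 -0.1756  0.076 ]
top push_plate 0.44 [277.4 249.2] [0.5641 0
[... 430 characters left out ...]
0.001114415373425005, 'position': array([0.65127279, 0.61005925, 0.69463075]), 'orientation': array([-135.24936878,    0.97303035, -179.94213905])}
side stand 0.91 [316.3 274.9] [0.5966 0.0835 0.    ]
side stand 0.45 [330.2 152.3] [ 0.5467 -0.2613  0.    ]
side fork 0.87 [356.5 220.6] [ 0.5207 -0.0021  0.048 ]
side push_plate 0.74 [325.6 152. ] [ 0.5673 -0.1671  0.076 ]
side push_plate 0.58 [285.3 263.9] [0.6512 0.1185 0.076 ]
side tongue 0.69 [326.4 189.9] [ 0.5694 -0.0882  0.045 ]
side notch 0.9 [323.1 192.1] [ 0.5738 -0.1044  0.024 ]
side jar1 0.94 [331.3 286.2] [0.5754 0.1298 0.03  ]
side jar1 0.6 [331.4 249.1] [0.5692 0.0497 0.03  ]
side mill 0.62 [262.  184.4] [ 0.6986 -0.156   0.    ]
```

View pics/top0.png

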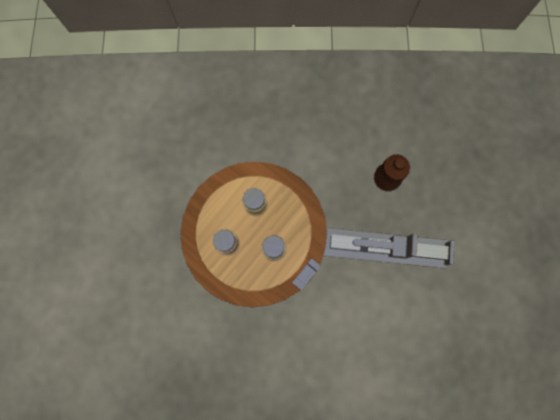

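View pics/side0.png

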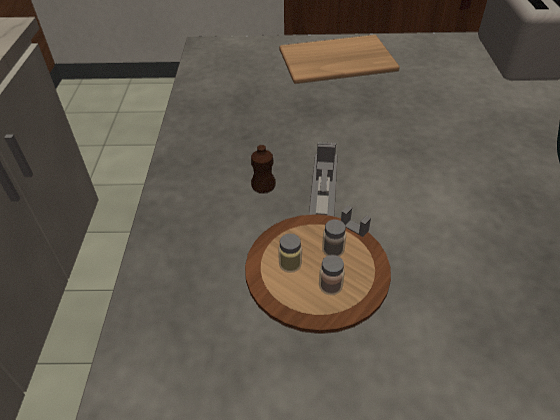

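The top view shows the rail at columns 330-452 near row 246, the fork at about (308, 274) and the mill at (390, 172). The side view agrees, with the fork prongs at (347, 214) and (365, 226). Next I work out the geometry and the approach.

```bash
cat >> h.py <<'E'
O=np.array([.597,.0842]); PSI=-6.6
def setS(o,psi): global O,PSI; O=np.array(o);PSI=psi
def s2w(x,y,a=0):  # stand frame (turned by a deg) to world
    t=np.radians(PSI+a); return O+[np.cos(t)*x-np.sin(t)*y,np.sin(t)*x+np.cos(t)*y]
def w2s(p):
    t=np.radians(PSI); d=np.array(p)[:2]-O; return np.array([np.cos(t)*d[0]+np.sin(t)*d[1],-np.sin(t)*d[0]+np.cos(t)*d[1]])
def ty(st=None):
    st=st or arm.read_state(); M=R.from_euler('xyz',st["tool_rot"],degrees=True).as_matrix(); return M
E
python3 - <<'E'
from h import *
M=ty(); print(np.round(M,3)); print(np.degrees(np.arctan2(M[1,1],M[0,1])))
print(arm.calibration("wrist"))
for n,c,z in [("top",(308.7,274.1),.048),("side",(356.5,220.6),.048),("top",(415.6,246.4),.076),("side",(325.6,152),.076),("side",(326.4,189.9),.045),("top",(402,246),.05),("top",(355,243),.045),("top",(452,252),.03)]:
    s=w2s(atz(n,c,z)); print(n,c,np.round(s,4),"ang",np.degrees(np.arctan2(s[0],-s[1])))
E
```

```text
[[-0.     0.439 -0.898]
 [ 0.    -0.898 -0.439]
 [-1.    -0.    -0.   ]]
-63.94425977760558
{'vertical_fov': 70.33542430226359, 'cx': 279.2839726144785, 'cy': 210.93400919301794, 'k1': 0.00035906468972883023, 'T_tool_cam': array([[-8.75507685e-05, -2.93392164e-01,  9.55992171e-01,
        -1.83195929e-01],
       [ 9.99999680e-01, -7.85534731e-04, -1.49498080e-04,
        -3.91189566e-04],
       [ 7.94826618e-04,  9.55991852e-01,  2.93392139e-01,
        -8.05776731e-02],
       [ 0.00000000e+00,  0.00000000e+00,  0.00000000e+00,
         1.00000000e+00]])}
top (308.7, 274.1) [-0.0607 -0.0969] ang -32.07612453305688
side (356.5, 220.6) [-0.0658 -0.0945] ang -34.86023458398145
top (415.6, 246.4) [-0.0009 -0.2616] ang -0.19309651950019768
side (325.6, 152) [-0.0006 -0.2531] ang -0.13892851946169732
side (326.4, 189.9) [-0.0076 -0.1745] ang -2.4849838583790644
top (402, 246) [ 0.0007 -0.2458] ang 0.1579895454654827
top (355, 243) [-0.0018 -0.1684] ang -0.6146480904609424
top (452, 252) [ 0.0016 -0.3371] ang 0.2639830869433526
```

>>> jog_arm --targets '[0.284, 0.765, 0, 0, 0, 0.267, 255, 0.284, 0.765, 0, 0, 0, 0.267, 255, 0.284, 0.765, 0, 0, 0, 0.267, 255, 0.284, 0.765, 0, 0, 0, 0.267, 255, 0.284, 0.765, 0, 0, 0, 0.267, 255, 0.284, 0.765, 0, 0, 0, 0.267, 255, 0.284, 0.765, 0, 0, 0, 0.267, 255, 0.284, 0.765, 0, 0, 0, 0.267, 255]'

```text
t: 1.6
tool_pos: [0.3775, -0.2315, 0.2019]
tool_rot: [110.4, 90.0, -30.7]
wrist_force: [0.6, -0.5, -0.2]
opening: 0.0273
```

>>> jog_arm --targets '[0.284, 0.765, 0, 0, 0, 0.267, 255, 0.284, 0.765, 0, 0, 0, 0.267, 255, 0.284, 0.765, 0, 0, 0, 0.267, 255, 0.284, 0.765, 0, 0, 0, 0.267, 255, 0.284, 0.765, 0, 0, 0, 0.267, 255, 0.284, 0.765, 0, 0, 0, 0.267, 255, 0.284, 0.765, 0, 0, 0, 0.267, 255, 0, 0, 0, 0, 0, 0, 255]'

```text
t: 2.4
tool_pos: [0.4781, 0.0387, 0.2019]
tool_rot: [175.4, 89.9, 45.7]
wrist_force: [-0.3, -0.1, 0.6]
opening: 0.0003
```

```bash
python3 - <<'E'
from h import *
st=snap("wrist","w1"); print(st["t"],st["tool_pos"],st["opening"],st["wrist_force"],np.round(ty(st),3)[:,1])
for t,z in [("stand",0),("fork",.048),("push_plate",.076),("tongue",.045),("notch",.024),("jar1",0.03)]:
    for r in arm.spot_point(t,"wrist")[:3]:
        w=atz("wrist",r["centre"],z,st);s=w2s(w)
        print(t,round(r["p"],2),np.round(r["centre"],1),np.round(w,4),np.round(s,4),np.degrees(np.arctan2(s[0],-s[1])))
E
```

```text
2.4 [0.47808947 0.03872162 0.2019246 ] 0.0003222011205274858 [-0.3080958  -0.09701778  0.64603288] [ 0.77  -0.638  0.   ]
stand 0.72 [330.9  89.1] [0.5996 0.0888 0.    ] [0.002  0.0049] 157.25366784942935
stand 0.21 [500.7 184.8] [ 0.7014 -0.1477  0.    ] [ 0.1304 -0.2184] 30.83208147909713
fork 0.81 [332.7 195.7] [ 0.5232 -0.0036  0.048 ] [-0.0632 -0.0957] -33.44479146781586
push_plate 0.89 [454.1 285.6] [ 0.5684 -0.1732  0.076 ] [ 0.0012 -0.2589] 0.2621897515270131
tongue 0.69 [410.1 216.1] [ 0.5796 -0.084   0.045 ] [ 0.002  -0.1691] 0.6835794881760892
notch 0.85 [407.5 223.7] [ 0.5746 -0.102   0.024 ] [-0.0009 -0.1876] -0.2634465228938118
notch 0.28 [331.7  91.7] [0.5942 0.0868 0.024 ] [-0.003   0.0023] -126.62866956453595
jar1 0.86 [374.4  61.9] [0.6467 0.0816 0.03  ] [0.0497 0.0032] 93.64933908821433
jar1 0.8 [301.2  68.5] [0.5817 0.1271 0.03  ] [-0.0201  0.0408] -153.76679078959518
jar1 0.7 [333.9 131.9] [0.5693 0.0507 0.03  ] [-0.0237 -0.0364] -33.07105758459666
```

View pics/w1.png

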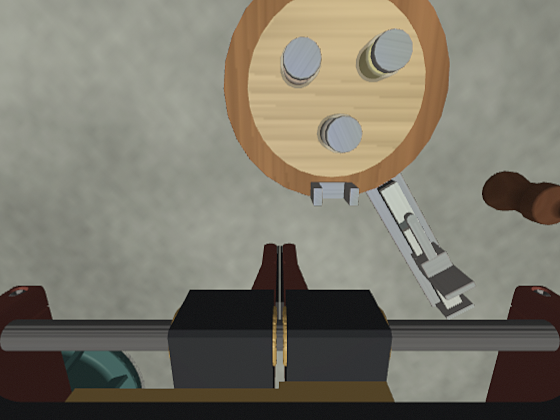

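The wrist view shows the fork at (333, 196), with the axis, rail and fork matching the fixed cameras to within about 5 mm. The closed fingertips are at about (280, 245). I'll descend beside the fork.

>>> jog_arm --targets '[0, 0, -0.395, 0, 0, 0, 255, 0, 0, -0.395, 0, 0, 0, 255, 0, 0, -0.395, 0, 0, 0, 255, 0, 0, -0.395, 0, 0, 0, 255, 0, 0, -0.395, 0, 0, 0, 255, 0, 0, -0.395, 0, 0, 0, 255, 0, 0, -0.395, 0, 0, 0, 255, 0, 0, -0.395, 0, 0, 0, 255]'

```text
t: 3.55
tool_pos: [0.4766, 0.0337, 0.0431]
tool_rot: [127.3, 90.0, -2.7]
wrist_force: [0.0, -0.6, -0.0]
opening: 0.0006
```

>>> jog_arm --targets '[0, 0, 0, 0, 0, 0, 255, 0.092, -0.077, 0, 0, 0, 0, 255, 0.092, -0.077, 0, 0, 0, 0, 255, 0.092, -0.077, 0, 0, 0, 0, 255, 0, 0, 0, 0, 0, 0, 255]'

```text
t: 4.05
tool_pos: [0.4924, 0.0224, 0.0446]
tool_rot: [124.3, 89.8, -5.7]
wrist_force: [-0.3, 0.0, -0.7]
opening: 0.0005
```

```bash
python3 - <<'E'
from h import *
st=snap("wrist","w2"); print(st["t"],st["tool_pos"],st["wrist_force"])
for r in arm.spot_point("fork","wrist")[:2]: 
    w=atz("wrist",r["centre"],.048,st); print(r["p"],r["centre"],w,w2s(w))
cv2.imwrite("pics/w2c.png",cv2.resize(cv2.imread("pics/w2.png")[100:350,140:460],None,fx=2,fy=2))
M=ty(st)[:2,1]; d=np.array(st["tool_pos"])[:2]-w[:2]; t=np.radians(-40)
print("tcp in fork frame",d@[np.cos(t),np.sin(t)],d@[-np.sin(t),np.cos(t)])
E
```

```text
4.05 [0.49240961 0.02242302 0.04455158] [-0.33772278  0.0173833  -0.70381228]
0.76 [341.8, 244.5] [ 0.52500899 -0.00154545  0.048     ] [-0.06165857 -0.09345164]
tcp in fork frame -0.04037921589824632 -0.0025935585258841285
```

View pics/w2c.png

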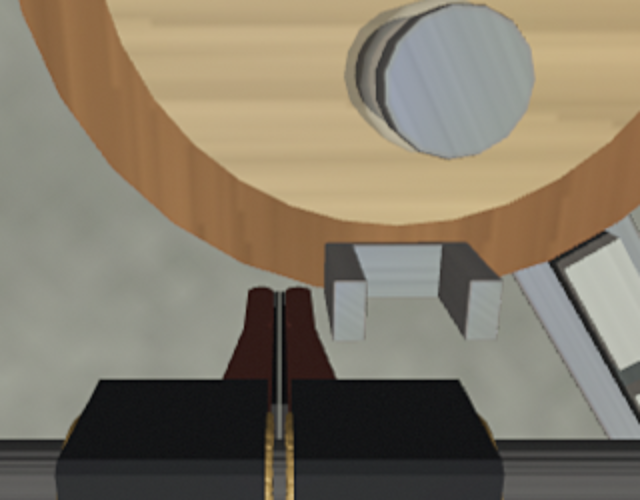

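The crop shows the fingertip about 4-5 mm short of the fork's near prong, square to it, and clear of the jar at (460, 80). I'll plan the arc as chords.

```bash
python3 - <<'E'
from h import *
p=np.array([.4924,.0224])+.004*np.array([.766,-.643])
print("first",.004*np.array([.766,-.643])/.05)
for a in [9,9,9,5]:
    t=np.radians(a); d=p-O; q=O+[np.cos(t)*d[0]-np.sin(t)*d[1],np.sin(t)*d[0]+np.cos(t)*d[1]]
    print(a,"per row(8)",np.round((q-p)/.05/8,3),a/6/8,q); p=q
E
```

```text
first [ 0.06128 -0.05144]
9 per row(8) [ 0.028 -0.038] 0.1875 [0.50678408 0.0047368 ]
9 per row(8) [ 0.034 -0.033] 0.1875 [ 0.52032557 -0.00839776]
9 per row(8) [ 0.039 -0.027] 0.1875 [ 0.53575504 -0.01925225]
5 per row(8) [ 0.023 -0.012] 0.10416666666666667 [ 0.54500455 -0.02419643]
```

>>> jog_arm --targets '[0.03, -0.025, 0, 0, 0, 0, 255, 0.03, -0.025, 0, 0, 0, 0, 255]'

```text
t: 4.35
tool_pos: [0.4932, 0.0208, 0.0437]
tool_rot: [-77.6, 90.0, 152.5]
wrist_force: [0.3, 0.5, 0.6]
opening: 0.0003
```

>>> jog_arm --targets '[0.028, -0.038, 0, 0, 0, 0.1875, 255, 0.028, -0.038, 0, 0, 0, 0.1875, 255, 0.028, -0.038, 0, 0, 0, 0.1875, 255, 0.028, -0.038, 0, 0, 0, 0.1875, 255, 0.028, -0.038, 0, 0, 0, 0.1875, 255, 0.028, -0.038, 0, 0, 0, 0.1875, 255, 0.028, -0.038, 0, 0, 0, 0.1875, 255, 0.028, -0.038, 0, 0, 0, 0.1875, 255]'

```text
t: 5.15
tool_pos: [0.5047, 0.0054, 0.0436]
tool_rot: [-120.9, 90.0, 118.3]
wrist_force: [0.1, 0.2, -0.5]
opening: 0.0008
```

>>> jog_arm --targets '[0.034, -0.033, 0, 0, 0, 0.1875, 255, 0.034, -0.033, 0, 0, 0, 0.1875, 255, 0.034, -0.033, 0, 0, 0, 0.1875, 255, 0.034, -0.033, 0, 0, 0, 0.1875, 255, 0.034, -0.033, 0, 0, 0, 0.1875, 255, 0.034, -0.033, 0, 0, 0, 0.1875, 255, 0.034, -0.033, 0, 0, 0, 0.1875, 255, 0.034, -0.033, 0, 0, 0, 0.1875, 255]'

```text
t: 5.95
tool_pos: [0.5183, -0.0078, 0.0436]
tool_rot: [-162.1, 90.0, 86.1]
wrist_force: [-0.7, -0.3, -0.4]
opening: 0.0005
```

```bash
python3 - <<'E'
from h import *
st=snap("wrist","w3"); print(st["t"],st["tool_pos"],st["wrist_force"],np.degrees(np.arctan2(*ty(st)[[1,0],1])))
for t,z in [("fork",.048),("push_plate",.076),("notch",.024),("tongue",.045),("stand",0)]:
  for r in arm.spot_point(t,"wrist")[:1]: 
    w=atz("wrist",r["centre"],z,st); s=w2s(w); print(t,r["p"],r["centre"],w,s,np.degrees(np.arctan2(s[0],-s[1])))
E
```

```text
5.95 [ 0.51834823 -0.00781213  0.04361211] [-0.65776683 -0.32141743 -0.37542193] -21.82225678898557
fork 0.76 [329.1, 245.3] [ 0.54896435 -0.0172754   0.048     ] [-0.03605401 -0.10632398] -18.73158076087928
notch 0.73 [392.0, 313.5] [ 0.57628372 -0.10293757  0.024     ] [ 0.00093007 -0.18827844] 0.28302995960866717
tongue 0.69 [400.6, 305.4] [ 0.58080654 -0.08107729  0.045     ] [ 0.00291036 -0.16604319] 1.0041620237959323
stand 0.66 [335.1, 63.8] [0.59752991 0.08719113 0.        ] [0.00018261 0.00303222] 176.55364461425765
```

View pics/w3.png

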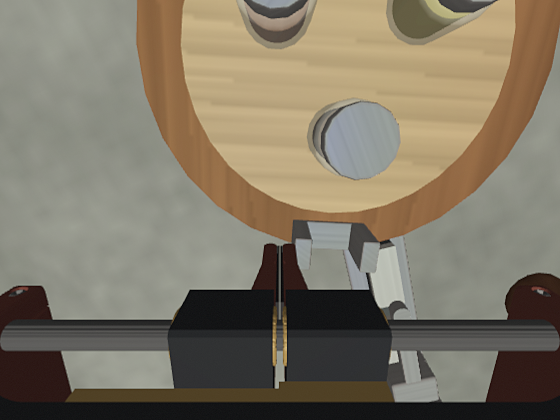

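The fork has turned to about -18.7° (prongs around (303, 250) and (370, 250)) and the contact is good. I'll continue.

>>> jog_arm --targets '[0.039, -0.027, 0, 0, 0, 0.12, 255, 0.039, -0.027, 0, 0, 0, 0.12, 255, 0.039, -0.027, 0, 0, 0, 0.12, 255, 0.039, -0.027, 0, 0, 0, 0.12, 255, 0.039, -0.027, 0, 0, 0, 0.12, 255, 0.039, -0.027, 0, 0, 0, 0.12, 255, 0.039, -0.027, 0, 0, 0, 0.12, 255, 0.039, -0.027, 0, 0, 0, 0.12, 255]'

```text
t: 7.05
tool_pos: [0.534, -0.0185, 0.0436]
tool_rot: [-180.0, 90.0, 73.9]
wrist_force: [0.1, 0.4, 0.7]
opening: 0.0004
```

>>> jog_arm --targets '[0.028, -0.014, 0, 0, 0, 0.12, 255, 0.028, -0.014, 0, 0, 0, 0.12, 255, 0.028, -0.014, 0, 0, 0, 0.12, 255, 0.028, -0.014, 0, 0, 0, 0.12, 255, 0.02, -0.01, 0, 0, 0, 0.12, 255, 0.02, -0.01, 0, 0, 0, 0.12, 255, 0.02, -0.01, 0, 0, 0, 0.12, 255, 0, 0, 0, 0, 0, 0, 255]'

```text
t: 7.85
tool_pos: [0.5427, -0.0228, 0.0437]
tool_rot: [107.7, 90.0, 6.6]
wrist_force: [-1.0, 0.3, 0.5]
opening: 0.0003
```

```bash
python3 - <<'E'
from h import *
st=snap("wrist","w4"); print(st["t"],st["tool_pos"],st["wrist_force"],np.degrees(np.arctan2(*ty(st)[[1,0],1])))
snap("top","t4");snap("side","s4")
for n in ["wrist","top","side"]:
 for t,z in [("fork",.048),("push_plate",.076),("notch",.024),("tongue",.045),("stand",0)]:
  for r in arm.spot_point(t,n)[:1]: 
    w=atz(n,r["centre"],z,st); s=w2s(w); print(n,t,r["p"],r["centre"],w,s,np.degrees(np.arctan2(s[0],-s[1])))
E
```

```text
7.85 [ 0.54267116 -0.02283836  0.04365869] [-0.98542092  0.29708828  0.53824084] -11.086692589667374
wrist fork 0.83 [331.4, 240.4] [ 0.57651862 -0.02326949  0.048     ] [-0.00799341 -0.10911134] -4.189958732221299
wrist stand 0.57 [330.8, 64.2] [0.59988121 0.08565216 0.        ] [0.00269521 0.0017737 ] 123.34864663837988
top stand 0.67 [254.2, 234.9] [0.59628392 0.0871282  0.        ] [-0.00104789  0.00282649] -159.6582961270353
side fork 0.93 [326.7, 214.4] [ 0.57377046 -0.01868817  0.048     ] [-0.01124992 -0.10487624] -6.122623508396187
side push_plate 0.23 [327.9, 213.9] [0.57492651 0.00733832 0.076     ] [-0.01309294 -0.07888937] -9.423249165461966
side notch 0.93 [326.0, 189.6] [ 0.56752577 -0.11169892  0.024     ] [-0.00676283 -0.19798834] -1.9563336617250489
side tongue 0.56 [323.8, 192.8] [ 0.57501655 -0.08006963  0.045     ] [-0.00295708 -0.16570769] -1.0223434881750104
side stand 0.6 [317.1, 273.5] [0.59501067 0.080459   0.        ] [-0.00154617 -0.00394485] -21.40246831115098
```

>>> jog_arm --targets '[0.025, -0.006, 0, 0, 0, 0.12, 255, 0.025, -0.006, 0, 0, 0, 0.12, 255, 0.02, -0.005, 0, 0, 0, 0.12, 255, 0.02, -0.005, 0, 0, 0, 0.12, 255, 0.01, -0.002, 0, 0, 0, 0.1, 255, 0, 0, 0, 0, 0, 0, 255]'

```text
t: 9.35
tool_pos: [0.5475, -0.024, 0.0436]
tool_rot: [104.3, 90.0, 6.7]
wrist_force: [-1.1, -0.2, -0.8]
opening: 0.0005
```

>>> jog_arm --targets '[-0.2, 0, 0, 0, 0, 0, 255, -0.2, -0.4, 0.6, 0, 0, 0, 255, 0, -0.4, 0.6, 0, 0, 0, 255, 0, -0.4, 0.6, 0, 0, 0, 255, 0, -0.4, 0.6, 0, 0, 0, 255, 0, 0, 0.6, 0, 0, 0, 255, 0, 0, 0, 0, 0, 0, 255]'

```text
t: 10.05
tool_pos: [0.5296, -0.1053, 0.1976]
tool_rot: [80.4, 89.6, -17.3]
wrist_force: [0.9, 0.2, -0.4]
opening: 0.0005
```

```bash
python3 - <<'E'
from h import *
st=snap("wrist","w5"); print(st["t"],st["tool_pos"],st["wrist_force"],np.degrees(np.arctan2(*ty(st)[[1,0],1])))
for n in ["wrist","top","side"]:
 if n!="wrist": snap(n,n+"5")
 for t,z in [("fork",.048),("push_plate",.076),("notch",.024),("tongue",.045),("stand",0)]:
  for r in arm.spot_point(t,n)[:1]: 
    w=atz(n,r["centre"],z,st); s=w2s(w); print(n,t,r["p"],r["centre"],w,s,np.degrees(np.arctan2(s[0],-s[1])))
E
```

```text
10.05 [ 0.52955288 -0.10532297  0.19763913] [ 0.94660604  0.18734339 -0.43289239] -7.703851798733333
wrist fork 0.61 [315.2, 114.4] [ 0.57958732 -0.02538799  0.048     ] [-0.00470155 -0.11086309] -2.428381590998699
wrist push_plate 0.88 [320.0, 253.8] [ 0.56667862 -0.1740304   0.076     ] [-0.00044017 -0.2600041 ] -0.09699710414586397
wrist tongue 0.6 [319.0, 166.6] [ 0.5786238  -0.08175108  0.045     ] [ 0.00081953 -0.16696339] 0.28122940543769465
wrist stand 0.79 [317.1, 7.6] [0.5987393  0.08603076 0.        ] [0.00151735 0.00201853] 143.06751287086644
top fork 0.82 [320.1, 243.2] [ 0.57583005 -0.02472065  0.048     ] [-0.00851062 -0.11063202] -4.3989465079760475
top push_plate 0.45 [317.5, 242.1] [ 0.57478471 -0.01860494  0.076     ] [-0.01025196 -0.10467699] -5.593652664139904
top notch 0.89 [363.9, 244.1] [ 0.57592115 -0.10108916  0.024     ] [ 0.00035746 -0.18648395] 0.1098255341627599
top tongue 0.54 [343.7, 241.2] [ 0.57904923 -0.06416597  0.045     ] [-0.00077904 -0.14944592] -0.2986729696149092
top stand 0.91 [256.2, 237.1] [0.59238057 0.083606   0.        ] [-0.00452055 -0.00112101] -76.07274041996844
side fork 0.91 [328.3, 210.9] [ 0.57018266 -0.02771095  0.048     ] [-0.01377689 -0.11425159] -6.87574315157622
side push_plate 0.67 [328.6, 154.8] [ 0.56190282 -0.1580494   0.076     ] [-0.00702112 -0.24467792] -1.6436722754857702
side notch 0.89 [325.8, 189.6] [ 0.56792762 -0.11170588  0.024     ] [-0.00636285 -0.19794907] -1.8410739593889622
side tongue 0.87 [325.4, 190.3] [ 0.57144948 -0.08711673  0.045     ] [-0.00569054 -0.17311808] -1.882682742538879
side stand 0.67 [316.9, 272.7] [0.59526817 0.07868436 0.        ] [-0.0010864  -0.00567814] -10.831550840394854
```

View pics/w5.png

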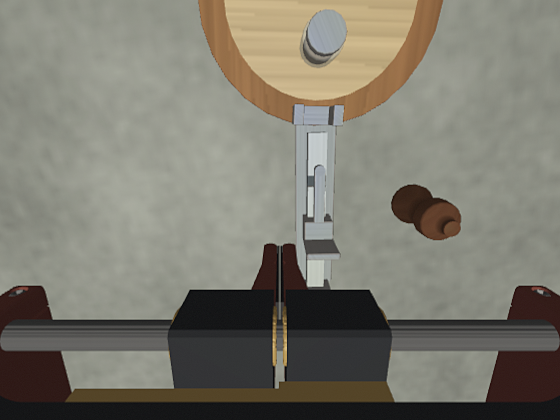

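The wrist view shows the fork at columns 294-344 near row 114, the tongue at column 319, the plate at (322, 248) and the mill untouched at (430, 210). I'll zoom in on the fork and tongue, with the expected prong outlines for 0° and -3° drawn in.

```bash
cat > ov.py <<'E'
from h import *
def overlay(img,st,out,angs,x0,y0,w,h,k,t=.02):
    im=cv2.resize(cv2.imread(img)[y0:y0+h,x0:x0+w],None,fx=k,fy=k,interpolation=cv2.INTER_CUBIC)
    def pl(pts,col):
        q=np.array([(proj("wrist",p,st)-[x0,y0]+.5)*k-.5 for p in pts]); cv2.polylines(im,[np.int32(np.round(q))],True,col,1)
    for a,c in angs:
        for sx in (-.02,.02): pl([[*s2w(sx+dx,-.114+dy,a),.066] for dx,dy in [(-.005,-.01),(.005,-.01),(.005,.01),(-.005,.01)]],c)
    pl([[*s2w(x,y),.024] for x,y in [(-.011,-.335),(.011,-.335),(.011,-.133),(-.011,-.133)]],(0,255,255))
    cv2.imwrite(out,im)
E
python3 - <<'E'
from ov import *
import pickle
st=arm.read_state(); pickle.dump(st,open("st5","wb"))
overlay("pics/w5.png",st,"pics/w5o.png",[(0,(0,0,255)),(-3,(0,255,0))],270,90,100,140,4)
E
```

```text
(no output)
```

View pics/w5o.png

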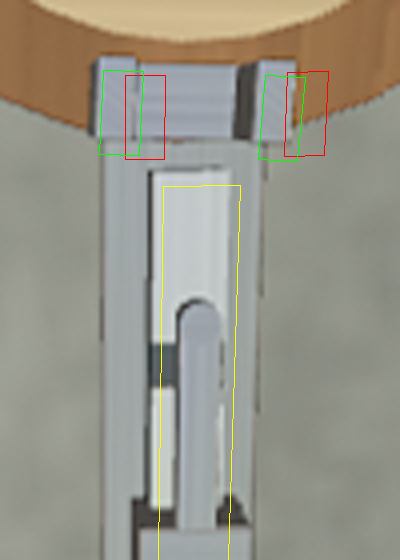

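The rail overlay is about 2 mm off. Correcting for that offset, the prongs sit about 20 px (4x zoom) left of square, so the fork is at roughly -2.3°. I'll go back to the same contact point and push about 4.5 mm further.

>>> jog_arm --targets '[0, 0.4, -0.5, 0, 0, 0, 255, 0, 0.4, -0.5, 0, 0, 0, 255, 0, 0.4, -0.5, 0, 0, 0, 255, 0, 0.4, -0.5, 0, 0, 0, 255, 0, 0, -0.5, 0, 0, 0, 255, 0, 0, -0.58, 0, 0, 0, 255, 0, 0, 0, 0, 0, 0, 255]'

```text
t: 11.65
tool_pos: [0.5245, -0.0233, 0.0368]
tool_rot: [-92.3, 89.6, 170.1]
wrist_force: [-1.2, -0.6, 0.5]
opening: 0.0004
```

>>> jog_arm --targets '[0.15, -0.02, 0, 0, 0, 0, 255, 0.12, -0.01, 0, 0, 0, 0, 255, 0.05, 0, 0, 0, 0, 0, 255, 0.03, 0, 0, 0, 0, 0.05, 255, 0.03, 0, 0, 0, 0, 0.05, 255, 0.03, 0, 0, 0, 0, 0.05, 255, 0.03, 0, 0, 0, 0, 0, 255, 0, 0, 0, 0, 0, 0, 255]'

```text
t: 12.45
tool_pos: [0.5495, -0.0255, 0.0396]
tool_rot: [120.1, 90.0, 23.3]
wrist_force: [0.4, 0.3, 0.2]
opening: 0.0004
```

>>> jog_arm --targets '[0.026, 0, 0, 0, 0, 0, 255, 0.026, 0, 0.05, 0, 0, 0, 255, 0, 0, 0, 0, 0, 0, 255, 0, 0, 0, 0, 0, 0, 255]'

```text
t: 12.85
tool_pos: [0.5523, -0.0255, 0.0423]
tool_rot: [93.7, 90.0, -3.1]
wrist_force: [1.2, 0.6, 0.9]
opening: 0.0006
```

>>> jog_arm --targets '[-0.2, 0, 0, 0, 0, 0, 255, -0.2, -0.4, 0.6, 0, 0, 0, 255, 0, -0.4, 0.6, 0, 0, 0, 255, 0, -0.4, 0.6, 0, 0, 0, 255, 0, -0.4, 0.6, 0, 0, 0, 255, 0, 0, 0.6, 0, 0, 0, 255, 0, 0, 0, 0, 0, 0, 255, 0, 0, 0, 0, 0, 0, 255]'

```text
t: 13.65
tool_pos: [0.5316, -0.1055, 0.1924]
tool_rot: [84.6, 89.9, -12.1]
wrist_force: [-0.5, -0.8, -0.9]
opening: 0.0004
```

```bash
python3 - <<'E'
from ov import *
setS([.5955,.082],-6.6)
st=snap("wrist","w6"); print(st["t"],st["tool_pos"])
overlay("pics/w6.png",st,"pics/w6o.png",[(0,(0,0,255))],260,80,120,180,3.3)
E
sed -i 's/O=np.array(\[.597,.0842\])/O=np.array([.5955,.082])/' h.py
```

```text
13.65 [ 0.53158248 -0.10545635  0.19236668]
```

View pics/w6o.png

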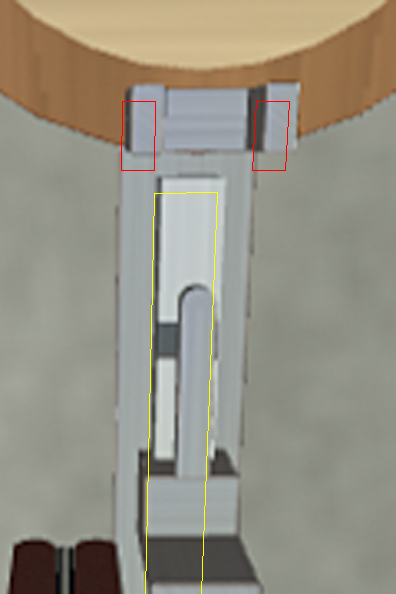

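```bash
python3 - <<'E'
from h import *
st=arm.read_state()
for nm,x,y,z in [("prongL",149,105,.066),("prongR",282,105,.066),("tongue nose",195,310,.05),("tongue base",194,460,.05),("body",188.5,490,.05),("rail top",191,200,.024),("rail lo",183,440,.024),("base",184,160,.012),("base lo",179,460,.012)]:
    p=np.array([x,y])/3.3+[260,80]-.35; print(nm,np.round(w2s(atz("wrist",p,z,st))*1000,1))
r=arm.spot_point("fork","wrist")
for t,z in [("fork",.048),("push_plate",.076),("tongue",.045),("notch",.024)]:
  for n in ["wrist","top"]:
    if n=="top" and t=="fork": arm.capture("top")
    for r in arm.spot_point(t,n)[:1]: print(t,n,round(r["p"],2),np.round(w2s(atz(n,r["centre"],z,st))*1000,1))
E
```

```text
prongL [ -18.  -104.8]
prongR [  21.6 -104.9]
tongue nose [  -0.  -169.1]
tongue base [   1.5 -221.7]
body [  -0.  -232.8]
rail top [   0.6 -135.1]
rail lo [   0.7 -222.6]
base [  -0.9 -122.1]
base lo [   0.8 -234.5]
fork wrist 0.74 [  -0.3 -107.6]
fork top 0.95 [  -1.3 -114. ]
push_plate wrist 0.75 [   3.1 -258.4]
tongue wrist 0.69 [   2.9 -160.8]
tongue top 0.77 [   5.1 -156.5]
notch wrist 0.75 [  -1.4 -185.1]
notch top 0.84 [   2.7 -188. ]
```

The fork centre lies about 1.3 mm from the rail centreline (about +0.6°), which is square to within measurement error. Now I'll move behind the push plate.

>>> jog_arm --targets '[0.15, -0.5525, 0, 0, 0, 0, 255, 0.15, -0.5525, 0, 0, 0, 0, 255, 0.15, -0.5525, 0, 0, 0, 0, 255, 0.15, -0.5525, 0, 0, 0, 0, 255, 0, 0, -0.42, 0, 0, 0, 255, 0, 0, -0.42, 0, 0, 0, 255, 0, 0, -0.42, 0, 0, 0, 255, 0, 0, -0.42, 0, 0, 0, 255]'

```text
t: 15.0
tool_pos: [0.562, -0.2162, 0.1073]
tool_rot: [72.7, 90.0, -24.1]
wrist_force: [-0.1, -0.5, 0.6]
opening: 0.0006
```

>>> jog_arm --targets '[0, 0, -0.42, 0, 0, 0, 255, 0, 0, -0.42, 0, 0, 0, 255, 0, 0, 0, 0, 0, 0, 255, 0, 0, 0, 0, 0, 0, 255]'

```text
t: 15.4
tool_pos: [0.5619, -0.2159, 0.0661]
tool_rot: [-108.5, 90.0, 154.8]
wrist_force: [0.6, 0.2, -0.1]
opening: 0.0007
```

```bash
python3 - <<'E'
from h import *
st=snap("wrist","w7"); print(st["t"],st["tool_pos"],w2s(st["tool_pos"])*1000,st["wrist_force"])
snap("top","t7")
for t,z in [("fork",.048),("push_plate",.076),("tongue",.045),("notch",.024)]:
  for n in ["wrist","top"]:
    for r in arm.spot_point(t,n)[:1]: print(t,n,round(r["p"],2),np.round(w2s(atz(n,r["centre"],z,st))*1000,1))
w=cv2.imread("pics/w7.png"); t=cv2.resize(cv2.imread("pics/t7.png")[180:310,280:480],None,fx=2.8,fy=2.8)
cv2.imwrite("pics/c7.png",np.vstack([w[100:330],t])[:600])
E
```

```text
15.4 [ 0.56186828 -0.21593124  0.06614932] [   0.83453749 -299.82231209] [ 0.58186026  0.21844391 -0.08940039]
fork top 0.67 [  -2.1 -108.1]
push_plate wrist 0.84 [   2.5 -257.4]
push_plate top 0.72 [   1.8 -258.9]
tongue wrist 0.93 [   3.9 -162.8]
tongue top 0.59 [   2.2 -152.9]
notch wrist 0.84 [   1.9 -186.1]
notch top 0.9 [   3.2 -188.5]
```

View pics/c7.png

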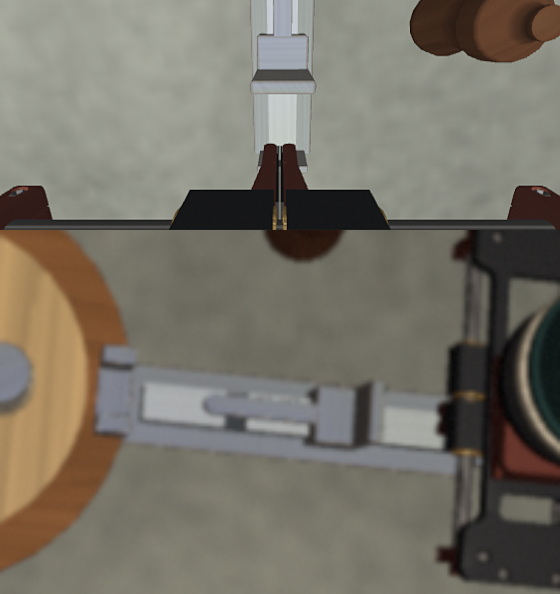

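The views show the finger centred behind the plate (wrist crop: plate at (283, 80), finger at (280, 150)). The plate sits near stand y = -0.26, so the bolt's travel is about 0.025. I'll push along +y and stop well short of the notch.

>>> jog_arm --targets '[0.014, 0.119, 0, 0, 0, 0, 255, 0.014, 0.119, 0, 0, 0, 0, 255, 0.014, 0.119, 0, 0, 0, 0, 255, 0.014, 0.119, 0, 0, 0, 0, 255, 0.009, 0.08, 0, 0, 0, 0, 255, 0.009, 0.08, 0, 0, 0, 0, 255, 0.009, 0.08, 0, 0, 0, 0, 255, 0.009, 0.08, 0, 0, 0, 0, 255]'

```text
t: 16.7
tool_pos: [0.5666, -0.1762, 0.0662]
tool_rot: [-8.4, 90.0, -105.1]
wrist_force: [-0.5, -2.3, 0.5]
opening: -0.0
```

>>> jog_arm --targets '[0.009, 0.08, 0, 0, 0, 0, 255, 0.009, 0.08, 0, 0, 0, 0, 255, 0.009, 0.08, 0, 0, 0, 0, 255, 0.009, 0.08, 0, 0, 0, 0, 255, 0.006, 0.05, 0, 0, 0, 0, 255, 0.006, 0.05, 0, 0, 0, 0, 255, 0.006, 0.05, 0, 0, 0, 0, 255, 0, 0, 0, 0, 0, 0, 255]'

```text
t: 17.5
tool_pos: [0.5693, -0.1521, 0.0661]
tool_rot: [-161.6, 90.0, 101.7]
wrist_force: [0.1, -1.4, 0.1]
opening: 0.0005
```

```bash
python3 - <<'E'
from h import *
st=snap("wrist","w8"); print(st["t"],st["tool_pos"],w2s(st["tool_pos"])*1000,st["wrist_force"])
snap("top","t8")
for t,z in [("fork",.048),("push_plate",.076),("tongue",.045),("notch",.024)]:
  for n in ["wrist","top"]:
    for r in arm.spot_point(t,n)[:1]: print(t,n,round(r["p"],2),np.round(w2s(atz(n,r["centre"],z,st))*1000,1))
E
```

```text
17.5 [ 0.56926393 -0.15209729  0.06608152] [   0.84428044 -235.561368  ] [ 0.0748763  -1.39271175  0.11189317]
fork wrist 0.95 [   3.  -110.2]
fork top 0.73 [  -0.9 -113.2]
push_plate wrist 0.9 [   3.7 -222.4]
push_plate top 0.88 [   1.7 -224.7]
tongue wrist 0.91 [   3.1 -128.6]
tongue top 0.8 [   0.8 -120.2]
notch wrist 0.94 [   3.  -184.7]
notch top 0.57 [   4.8 -187. ]
```

>>> jog_arm --targets '[0.005, 0.04, 0, 0, 0, 0, 255, 0.005, 0.04, 0, 0, 0, 0, 255, 0.005, 0.04, 0, 0, 0, 0, 255, 0.003, 0.025, 0, 0, 0, 0, 255]'

```text
t: 18.4
tool_pos: [0.5702, -0.1453, 0.0662]
tool_rot: [-26.9, 90.0, -123.6]
wrist_force: [0.5, -1.3, 0.0]
opening: 0.0004
```

>>> jog_arm --targets '[0.003, 0.025, 0, 0, 0, 0, 255, 0, 0, 0, 0, 0, 0, 255]'

```text
t: 18.6
tool_pos: [0.5703, -0.1438, 0.0661]
tool_rot: [-156.6, 90.0, 106.7]
wrist_force: [0.8, -0.3, 0.2]
opening: 0.0003
```

```bash
cat > m.py <<'E'
from h import *
st=arm.read_state(); arm.capture("wrist"); print(st["t"],w2s(st["tool_pos"])*1000,st["wrist_force"])
for t,z in [("push_plate",.076),("tongue",.045),("notch",.024)]:
    for r in arm.spot_point(t,"wrist")[:1]: print(t,round(r["p"],2),np.round(w2s(atz("wrist",r["centre"],z,st))*1000,1))
E
python3 m.py
```

```text
18.6 [   0.93334036 -227.18054891] [ 0.84309723 -0.34360576  0.18285885]
push_plate 0.97 [   2.2 -214.9]
tongue 0.65 [   1.8 -120.5]
notch 0.87 [   1.8 -186. ]
```

>>> jog_arm --targets '[0.003, 0.025, 0, 0, 0, 0, 255, 0.003, 0.025, 0, 0, 0, 0, 255]'

```text
t: 19.0
tool_pos: [0.5706, -0.1419, 0.0661]
tool_rot: [-19.0, 90.0, -115.8]
wrist_force: [0.6, -1.6, -0.3]
opening: 0.0002
```

>>> jog_arm --targets '[0.003, 0.025, 0, 0, 0, 0, 255]'

```text
t: 19.1
tool_pos: [0.5707, -0.1405, 0.0661]
tool_rot: [-23.3, 90.0, -120.0]
wrist_force: [-0.8, -2.7, 0.8]
opening: 0.0003
```

```bash
python3 m.py
```

```text
19.1 [   0.96877262 -223.91970561] [-0.82424291 -2.68135289  0.77018485]
push_plate 0.67 [   1.5 -212.1]
notch 0.63 [   3.1 -184.1]
```

>>> jog_arm --targets '[0.003, 0.022, 0, 0, 0, 0, 255]'

```text
t: 19.4
tool_pos: [0.5709, -0.1394, 0.0661]
tool_rot: [-46.6, 90.0, -143.3]
wrist_force: [-0.7, -1.0, -0.6]
opening: 0.0004
```

>>> jog_arm --targets '[0.003, 0.022, 0, 0, 0, 0, 255]'

```text
t: 19.5
tool_pos: [0.571, -0.1383, 0.0661]
tool_rot: [-35.1, 90.0, -131.8]
wrist_force: [0.0, -1.0, -0.2]
opening: 0.0002
```

```bash
python3 m.py
```

```text
19.5 [   0.98874553 -221.67403697] [ 0.04822816 -0.97264363 -0.22941557]
push_plate 0.63 [   1.7 -211. ]
tongue 0.87 [   2.8 -115.5]
notch 0.56 [   2.6 -184.1]
```

>>> jog_arm --targets '[0.003, 0.022, 0, 0, 0, 0, 255]'

```text
t: 19.8
tool_pos: [0.5711, -0.1373, 0.0661]
tool_rot: [-45.3, 90.0, -142.1]
wrist_force: [-0.5, -1.1, -0.9]
opening: 0.0005
```

```bash
python3 m.py
```

```text
19.8 [   1.0031982  -220.59842274] [-0.48966458 -1.07548437 -0.94920917]
push_plate 0.59 [   4.1 -208. ]
tongue 0.61 [   2.5 -114.5]
notch 0.82 [   2.4 -184. ]
```

>>> jog_arm --targets '[0.003, 0.022, 0, 0, 0, 0, 255]'

```text
t: 20.1
tool_pos: [0.5713, -0.1362, 0.0661]
tool_rot: [-30.0, 90.0, -126.8]
wrist_force: [-0.6, -1.1, -1.0]
opening: 0.0006
```

```bash
python3 m.py
```

```text
20.1 [   1.0844815  -219.49527151] [-0.62465316 -1.0862649  -0.96212467]
push_plate 0.98 [   3.4 -204.9]
tongue 0.72 [   2.5 -112.7]
notch 0.91 [   3.8 -184.7]
```

```bash
python3 - <<'E'
from h import *
snap("wrist","w9"); snap("top","t9")
a=cv2.imread("pics/w8.png")[90:300,200:370];b=cv2.imread("pics/w9.png")[90:300,200:370]
t=cv2.imread("pics/t9.png")[190:300,290:460]
k=lambda x:cv2.resize(x,None,fx=1.9,fy=1.9,interpolation=cv2.INTER_CUBIC)
r=np.hstack([k(a),k(b)]); cv2.imwrite("pics/c9.png",np.vstack([r,cv2.resize(t,(323,200)) .repeat(1,0) if 0 else np.hstack([k(t)[:200],0*k(t)[:200]])]))
E
```

```text
(no output)
```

View pics/c9.png

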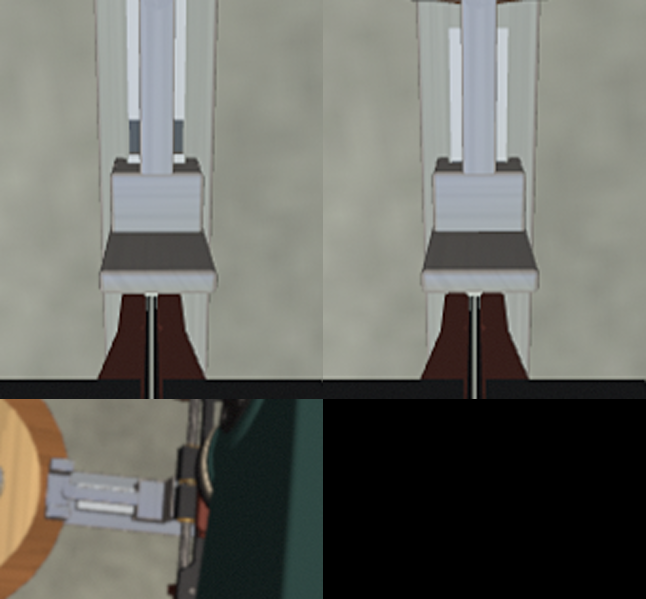

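Left is earlier and right is now. The plate edge stays at the fingertip (row 291), so they are still in contact and the bolt hasn't jumped. I'll track the plate against the fingertip by template matching while stepping 1 mm.

```bash
cat > tm.py <<'E'
from h import *
st=arm.read_state(); im=arm.capture("wrist")[:,:,::-1]
cv2.imwrite("pics/last.png",im)
T=cv2.imread("pics/w9.png")[180:246,250:318]
m=cv2.matchTemplate(np.ascontiguousarray(im[140:290,235:333]),T,cv2.TM_CCOEFF_NORMED); _,v,_,l=cv2.minMaxLoc(m)
print("t",round(st["t"],2),"tcp y",w2s(st["tool_pos"])[1]*1000,"F",np.round(st["wrist_force"],1),"patch shift px",l[0]-15,l[1]-40,round(v,3))
E
python3 tm.py
```

```text
t 20.4 tcp y -219.29210255506362 F [-0.7 -0.3  0.5] patch shift px 0 0 0.999
```

>>> jog_arm --targets '[0.003, 0.022, 0, 0, 0, 0, 255]'

```text
t: 20.55
tool_pos: [0.5716, -0.135, 0.0661]
tool_rot: [3.5, 90.0, -93.2]
wrist_force: [-0.2, -1.0, -0.0]
opening: 0.0003
```

```bash
python3 tm.py
```

```text
t 20.55 tcp y -218.34421081310822 F [-0.2 -1.  -0. ] patch shift px 0 0 0.987
```

>>> jog_arm --targets '[0.003, 0.022, 0, 0, 0, 0, 255]'

```text
t: 20.7
tool_pos: [0.5717, -0.1338, 0.0661]
tool_rot: [-95.3, 90.0, 167.9]
wrist_force: [0.1, -0.1, -0.1]
opening: 0.0001
```

```bash
python3 tm.py
```

```text
t 20.7 tcp y -217.12750171844533 F [ 0.1 -0.1 -0.1] patch shift px 0 0 0.997
```

```bash
python3 tm.py
```

```text
t 20.75 tcp y -216.8925257111638 F [-0.2  0.6  0.1] patch shift px 0 -3 0.917
```

>>> jog_arm --targets '[0.002, 0.018, 0, 0, 0, 0, 255]'

```text
t: 20.9
tool_pos: [0.5718, -0.1329, 0.0661]
tool_rot: [-109.2, 90.0, 154.1]
wrist_force: [0.6, -0.4, -0.0]
opening: 0.0003
```

```bash
python3 tm.py;python3 tm.py
```

```text
t 20.9 tcp y -216.21890706815995 F [ 0.6 -0.4 -0. ] patch shift px 0 -8 0.885
t 20.95 tcp y -216.05472934700046 F [ 0.7 -0.1 -0.7] patch shift px 0 -7 0.886
```

The bolt has jumped about 8 px ahead of the finger. I'll back straight off, lift, and check.

>>> jog_arm --targets '[-0.03, -0.3, 0, 0, 0, 0, 255, -0.05, -0.5, 0, 0, 0, 0, 255, 0, -0.3, 0.6, 0, 0, 0, 255, 0, 0, 0.6, 0, 0, 0, 255, 0, 0, 0.6, 0, 0, 0, 255, 0, 0, 0.6, 0, 0, 0, 255, 0, 0, 0, 0, 0, 0, 255, 0, 0, 0, 0, 0, 0, 255]'

```text
t: 21.8
tool_pos: [0.5679, -0.189, 0.1867]
tool_rot: [60.4, 89.9, -36.4]
wrist_force: [-0.2, 0.8, -0.7]
opening: 0.0006
```

```bash
python3 - <<'E'
from h import *
st=snap("wrist","wA"); snap("top","tA"); snap("side","sA"); print(st["t"],st["tool_pos"],st["wrist_force"])
for t,z in [("fork",.048),("push_plate",.073),("tongue",.042),("notch",.024),("jar1",.03),("mill",0)]:
  for n in ["wrist","top","side"]:
    for r in arm.spot_point(t,n)[:3 if t=="jar1" else 1]: print(t,n,round(r["p"],2),np.round(w2s(atz(n,r["centre"],z,st))*1000,1), np.round(atz(n,r["centre"],z,st),3))
w=cv2.imread("pics/wA.png"); t=cv2.imread("pics/tA.png")[150:310,170:420]; s=cv2.imread("pics/sA.png")[130:330,230:400]
f=lambda x:cv2.resize(x,(400,300),interpolation=cv2.INTER_CUBIC)
h=lambda x:cv2.resize(x,None,fx=300/x.shape[0],fy=300/x.shape[0],interpolation=cv2.INTER_CUBIC)
w2=h(w[20:300,180:440]); t2=h(t); s2=h(s)
def pad(a,W): return cv2.copyMakeBorder(a,0,0,0,W-a.shape[1],cv2.BORDER_CONSTANT)
r1=np.hstack([w2,s2]); W=max(r1.shape[1],t2.shape[1]); cv2.imwrite("pics/cA.png",np.vstack([pad(r1,W),pad(t2,W)])); print(W)
E
```

```text
21.8 [ 0.56794969 -0.18899427  0.18665172] [-0.15510367  0.8308233  -0.70717652]
fork wrist 0.74 [   1.6 -109.9] [ 0.584 -0.027  0.048]
fork top 0.61 [  1.1 -44.9] [0.591 0.037 0.048]
fork side 0.59 [  -6.7 -110. ] [ 0.576 -0.027  0.048]
push_plate wrist 0.83 [   3.2 -198.5] [ 0.576 -0.116  0.073]
push_plate top 0.9 [   2.2 -200.1] [ 0.575 -0.117  0.073]
push_plate side 0.58 [  -3.3 -192.7] [ 0.57  -0.109  0.073]
tongue wrist 0.86 [   2.6 -107.8] [ 0.586 -0.025  0.042]
tongue top 0.86 [   1.7 -100.5] [ 0.586 -0.018  0.042]
tongue side 0.88 [  -3.9 -109.6] [ 0.579 -0.026  0.042]
notch wrist 0.61 [   1.9 -184. ] [ 0.576 -0.101  0.024]
notch top 0.9 [   3.5 -184.1] [ 0.578 -0.101  0.024]
notch side 0.83 [  -2.2 -189.1] [ 0.572 -0.106  0.024]
jar1 top 0.9 [-41.8  28.9] [0.557 0.116 0.03 ]
jar1 top 0.78 [41.5 27.1] [0.64  0.104 0.03 ]
jar1 top 0.73 [  8.7 -43.7] [0.599 0.038 0.03 ]
jar1 side 0.96 [  0.1 -41.2] [0.591 0.041 0.03 ]
jar1 side 0.67 [-42.1  24.7] [0.557 0.111 0.03 ]
jar1 side 0.59 [51.2 28.9] [0.65  0.105 0.03 ]
mill wrist 0.78 [ 128.6 -217.2] [ 0.698 -0.149  0.   ]
mill top 0.91 [ 123.8 -216.9] [ 0.694 -0.148  0.   ]
mill side 0.77 [ 127.9 -229.8] [ 0.696 -0.161  0.   ]
534
```

View pics/cA.png

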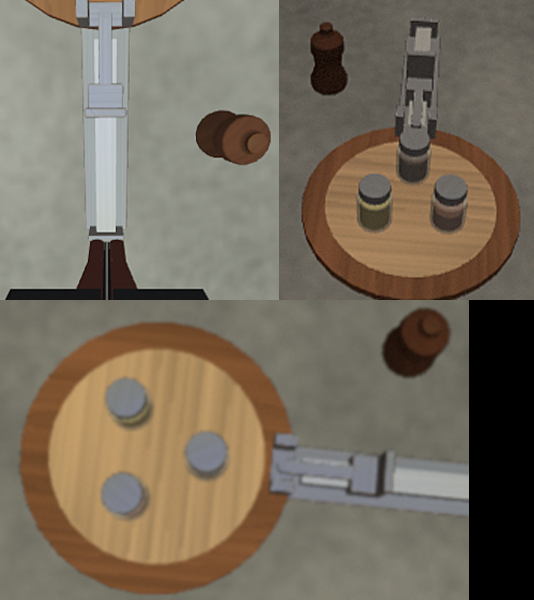

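The last view shows the bolt seated, with the tongue between the prongs: wrist crop tongue at (106, 45), prongs at about (82, 12) and (122, 12). The jars and mill are standing and the finger is clear, so I'm handing in.

```bash
python3 -c "
from plant import arm
print(arm.finish_job())"
```

```text
the job is handed in; nothing more can be done
None
```

The lazy Susan is locked: the fork faces the bolt, and the bolt sits in the notch with its tongue between the prongs. I handed the job in at about 22 s of the 48 s allowed.

- **Fork:** I pushed it round with the closed fingertip from about -33° to within about 1° of square. My estimates ranged from +0.1° to +1.1°. The last picture hinted at about 1° the other way, within measurement error, so I left it.
- **Bolt:** I pushed it about 55 mm in steps shrinking to 1 mm, with under 3 N of push. When it jumped about 8 px (some 5–6 mm) ahead of the fingertip, I backed straight off without touching it again.
- **Last checks:** The wrist and top cameras put the push plate at stand y of about -199 to -200 mm. They read the notch itself about 6 mm too near the turntable, so the plate is close to the expected -205 mm. The tongue showed between the prongs, and the jars and mill were standing with no contact seen. The arm was clear, with wrist force at noise level.
- **Disagreements:** The side camera's readings were several millimetres off from the other two, and the top camera misplaced the fork once. I set both aside after looking at the pictures. I did not measure the drop of the bolt head directly; I inferred it from the jump and the bolt's final position.

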